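Move the guest's bedside bottles to the wooden tray in the same order

ROBOT

A 6-joint arm with a two-finger parallel gripper is mounted at the origin on the work surface. World frame = base frame: x ahead of the robot, y to its left, z up, the work surface at z = 0. Lengths are in m, angles in rad, forces in N, time in s.
With the tool pointing down it reaches from about 0.375 to 0.9 m from the base axis. Payload 3.1 kg.
Tool frame: the origin (TCP) lies midway between the tips of the shut fingers; the grasp point (between the pads) lies 19 mm behind it; y points along the fingers, x is the direction in which the jaws open and shut, and the axes are right-handed (so a half turn about y gives the same grasp; the last joint's range is limited). The gripper opens to 85 mm and grips with 20 to 120 N. Pads are 22 mm wide; open, the fingers measure 114 mm over their backs; the gripper's body (76 mm by 85 mm) begins 54 mm behind the grasp point. The pads swing forward as they close: fully open they stand 13 mm farther back than shut.
Start: joints at [-0.178, 0.527, 1.433, -0, 1.181, -0.178], TCP at [0.625, 0, 0.231] pointing down, gripper open.
Joint ranges: [-3.08, 3.08], [-0.75, 2.2], [0.22, 2.44], [-1.43, 4.57], [0, 2.65], [-2.85, 2.85]. Speed limits (rad/s): [2.79, 2.79, 3.14, 3.14, 3.14, 3.14].

INTERFACE

Orientations are given as a unit quaternion [w, x, y, z].
In Python, from station import robot gives the robot as it stands.
- The arm moves only by the tool step_arm, never from a script. Its argument "deltas" is a list of rows, each a list of 7 numbers: the shift along the world's x, y, z in m, then the turn, a rotation vector about the world's x, y, z in degrees, then the opening, from 0 (shut) to 1 (fully open). In form: [[x, y, z, ax, ay, az, claw], ...]. A call has 1 to 5 rows; each row is the pose to reach, as a shift and turn from the pose commanded when the call began; what a row does not reach only later rows make up. A row lasts 1/10 s, in which the tool goes at most 50 mm and 8.59 degrees, less where a joint would pass 70% of its speed; a pose out of reach is approached as far as the arm can. A call with a gripper value outside its range is refused whole. The fingers move at their own pace and stop on an object; "newtons" is the grip in N (left out, the last holds). Time passes only in rows, so rows that repeat a pose let the fingers close. It gives the time, the measured TCP pose, the force and the opening at its end, in the units of the state.
- robot.observe(): the state, without advancing time (a new reading comes with each control period).
- robot.read_camera(name): name is "scene" or "side" or "wrist"; returns a dict with "color" (420x560x3 uint8, red, green, blue), "fx", "fy", "cx", "cy" (pixels), "cam_to_world" (4x4, takes a point from camera to world coordinates); the wrist camera has in their place "T_tool_cam" (4x4, takes a point from camera to tool coordinates, whose origin is the TCP and whose axes are the tool frame's). Camera axes: x right, y up, looking along -z (the intrinsics and any distortion apply to the point x, -y, -z); pixel columns grow to the right and rows downward; lengths in m; the calibration is good to about 2 mm. A picture is of the moment at which its call begins: read the wrist's pose just before it. There is no depth.
- robot.job_done(): hands the job in, once; it reports no verdict.
Trained networks look in a picture, given as the dict that the camera call returned (one of the last four; its "shot" number tells which), for a name from the list of things; names that differ only in an ending like _2 or _b are one class to them, and where a whole thing is asked for, a point or a joint stands for the part that bears it (a point fixed in the world has none). Each returns a list of dicts, best first, with "p" (0 to 1); they miss things now and then, are a little off and sometimes report something else, mostly with a low value. They report only what shows in the picture. A call takes as long as a camera call.
- robot.find_in(picture, thing): "point" ([x, y, z] in m, in the coordinates of the camera as it stood for that picture, good to about 4 mm: the middle of the surface that is visible of it).
- robot.mark_of(picture, thing): "point" ([x, y, z] in m, in the coordinates of the camera as it stood for that picture, good to about 4 mm: a listed point, or the origin of a listed thing).
The state is a dict: "clock": time; "q": joint angles; "qvel": joint speeds; "effort": joint torques, N m; "tool_pos": TCP position; "tcp_rot": TCP orientation; "contact_force": force on the tool from outside, world axes, zero at the start; "moment": the same for the moment, N m; "width": finger opening in m.
Only numpy, scipy, OpenCV 4.12 (cv2) and the standard library are available. Lean on these libraries where they do the work, as an engineer would, in place of code of your own. Each camera call takes 0.05 s, during which the arm holds its last target. There are 200 camera calls.

TASK

Move the guest's four toiletry containers from the grey carrier into the wooden tray, one in each pocket, in the same order counted from the black knob: the one that stands next to the carrier's knob goes into the pocket next to the tray's knob, and so on to the far end. Keep every container upright all the way, leave them all standing in their pockets, and do not disturb the remote, the telephone or the clock.

Things in the scene. Friction and masses are not known exactly. Their poses are not given: they have to be found in the camera images.
- tall: tall slim round bottle: white body 34 mm in diameter and 100 mm high, black cap of the same diameter above it, 125 mm high in all. Loose, 0.08 to 0.22 kg, stands upright on a cork pad in the grey carrier at the start. Origin: centre of its underside, z up
- jar: squat round jar: white, 50 mm in diameter, with a black lid 51 mm in diameter as wide as the jar, 58 mm high in all (lid from 40 mm up). Loose, 0.08 to 0.22 kg, stands upright on a cork pad in the grey carrier at the start. Origin: centre of its underside, z up
- square: square bottle: white body 44 x 44 mm and 78 mm high, small black round cap 22 mm in diameter, 96 mm high in all; x and y axes square to its sides. Loose, 0.08 to 0.22 kg, stands upright on a cork pad in the grey carrier at the start. Origin: centre of its underside, z up
- decanter: round decanter: white body 46 mm in diameter and 62 mm high, a thin neck 20 mm in diameter, and a white ball stopper 26 mm in diameter on top, 101 mm high in all. Loose, 0.08 to 0.22 kg, stands upright on a cork pad in the grey carrier at the start. Origin: centre of its underside, z up
- pad_tall: square cork pad, 62 x 62 x 3 mm, fixed in the pocket of the grey carrier in which the tall bottle stands at the start; it stays there and so keeps the original order. Origin: centre of its underside
- pad_jar: square cork pad, 62 x 62 x 3 mm, fixed in the pocket of the grey carrier in which the jar stands at the start; it stays there and so keeps the original order. Origin: centre of its underside
- pad_square: square cork pad, 62 x 62 x 3 mm, fixed in the pocket of the grey carrier in which the square bottle stands at the start; it stays there and so keeps the original order. Origin: centre of its underside
- pad_decanter: square cork pad, 62 x 62 x 3 mm, fixed in the pocket of the grey carrier in which the decanter stands at the start; it stays there and so keeps the original order. Origin: centre of its underside
- carrier: grey carrier, full at the start: fixed row of 4 square pockets along y, 70 x 70 mm inside, centres at x = 0, y = -114, -38, 38, 114 mm; pocket floor at z = 8, tops of the 6 mm walls at z = 26 mm; outside 82 (x) x 310 mm (y), plus at the +y end a block 30 mm long, 40 mm high with a black ball knob (at y = +170 mm, top at z = 66). Origin: centre of the pocket row, at table height
- shelf_tray: brown wooden tray, empty at the start: fixed row of 4 square pockets along y, 70 x 70 mm inside, centres at x = 0, y = -114, -38, 38, 114 mm; pocket floor at z = 8, tops of the 6 mm walls at z = 26 mm; outside 82 (x) x 310 mm (y), plus at the -y end a block 30 mm long, 40 mm high with a black ball knob (at y = -170 mm, top at z = 66). Origin: centre of the pocket row, at table height
- remote: black television remote, 150 x 45 x 18 mm, long axis x, loose; leave alone. Origin: centre of its underside
- telephone: black desk telephone, 190 x 160 mm, 73 mm high, loose; leave alone. Origin: centre of its underside
- clock: grey bedside clock, 50 x 100 x 67 mm, loose; leave alone. Origin: centre of its underside

How it is judged:
By the outcome, as a careful person would: the job done as asked, in the order asked, and still so for the second after the job is handed in, with the robot touching nothing.
It also fails if it takes over 112 s, if anything falls off the work surface, if the arm or the gripper's body presses on something with over 40 N, if the wrist force passes 120 N, or if a joint passes its speed limit or range.

## Working session

There is one attempt and no reset: what is moved stays moved. The work goes in short steps, Python scripts to look and compute and a tool call to move; the robot and the scene stay as the last step left them, time stands still between calls to the robot, and variables do not carry over. Pictures are saved under pics/ and viewed, about 12 in all and at most 16, crops included, and the job is handed in when it is done.

Besides the shell and the picture viewer there is one more tool, called by a JSON object that holds its "name" and its "arguments". step_arm: Moves the arm, as the interface text tells. Its arguments: {"type":"object","properties":{"deltas":{"type":"array"},"newtons":{"type":"number"}},"required":["deltas"]}

```bash
mkdir -p pics; cat > h.py <<'E'
import numpy as np, cv2
from station import robot
from scipy.spatial.transform import Rotation as R
def shot(cam):
    s=robot.observe(); p=robot.read_camera(cam)
    if cam=="wrist":
        T=np.eye(4); T[:3,:3]=R.from_quat(np.roll(s["tcp_rot"],-1)).as_matrix(); T[:3,3]=s["tool_pos"]
        p["M"]=T@np.array(p["T_tool_cam"])
    else: p["M"]=np.array(p["cam_to_world"])
    return p
def save(p,n): cv2.imwrite(f"pics/{n}.png",p["color"][:,:,::-1])
def w(p,pt): return (p["M"]@np.r_[pt,1])[:3]
def mark(p,t,f="mark_of"):
    return [(round(float(d["p"]),2),np.round(w(p,d["point"]),3).tolist()) for d in getattr(robot,f)(p,t)[:2]]
E
python3 - <<'E'
from h import *
print(robot.observe())
for c in("scene","side"):
    p=shot(c); save(p,c); print(c,{k:v for k,v in p.items() if k not in("color","M")})
    for t in "tall jar square decanter pad_tall pad_jar pad_square pad_decanter carrier shelf_tray remote telephone clock".split(): print(t,mark(p,t))
E
```

```text
{'clock': 0.0, 'q': array([-1.78509437e-01,  5.28468483e-01,  1.43392139e+00,  4.79017908e-06,
        1.18139466e+00, -1.78495653e-01]), 'qvel': array([-0.00116578, -0.00013236, -0.00063022, -0.00084344, -0.000337  ,
        0.00127722]), 'effort': array([ 2.50220628e-04, -4.42344439e+01, -1.78024775e+01, -2.06930472e-04,
        8.36740597e-03,  2.24214921e-05]), 'tool_pos': array([6.24275154e-01, 1.55685707e-04, 2.30326129e-01]), 'tcp_rot': array([ 0.70724549, -0.70696722,  0.00076787,  0.00075684]), 'contact_force': array([-0.55179225, -0.09187279, -0.3793965 ]), 'moment': array([0.06559653, 0.00194014, 0.02022074]), 'width': 0.08551671213721113}
scene {'fx': 432.67430257560966, 'fy': 432.67430257560966, 'cx': 280.7900529721936, 'cy': 198.63887705028154, 'cam_to_world': array([[-0.3202526 , -0.72851649,  0.60555925,  1.31068382],
       [ 0.94730512, -0.24144085,  0.21052157,  0.31169486],
       [-0.0071617 ,  0.64106945,  0.76744945,  1.0129293 ],
       [ 0.        ,  0.        ,  0.        ,  1.        ]]), 'shot': 1}
tall [(0.67, [0.451, 0.057, 0.007]), (0.65, [0.629, 0.097,
[... 825 characters left out ...]
,  0.71439145,  0.69965632,  0.81724702],
       [ 0.        ,  0.        ,  0.        ,  1.        ]]), 'shot': 2}
tall [(0.56, [0.459, 0.058, 0.014])]
jar [(0.46, [0.463, -0.021, 0.014])]
square [(0.68, [0.446, 0.123, 0.012])]
decanter [(0.77, [0.44, 0.204, 0.016])]
pad_tall [(0.45, [0.451, 0.055, 0.014])]
pad_jar [(0.5, [0.46, -0.019, 0.015]), (0.48, [0.454, 0.056, 0.013])]
pad_square [(0.45, [0.453, 0.058, 0.015])]
pad_decanter [(0.7, [0.437, 0.201, 0.006])]
carrier [(0.64, [0.447, 0.092, 0.001])]
shelf_tray [(0.96, [0.628, 0.09, 0.002])]
remote [(0.86, [0.475, -0.461, -0.001]), (0.52, [0.452, 0.055, 0.011])]
telephone [(0.8, [0.499, 0.518, 0.002])]
clock [(0.47, [0.657, -0.415, 0.007])]
```

View pics/scene.png

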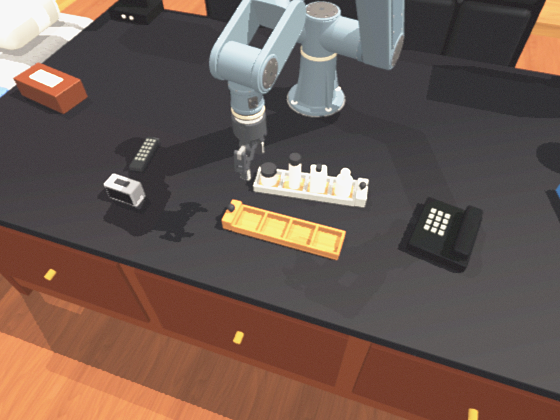

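View pics/side.png

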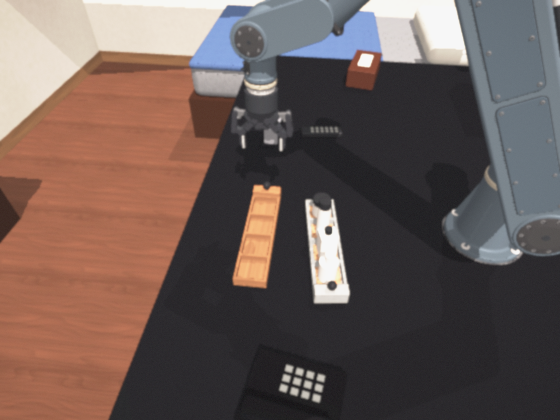

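Both pictures agree. In the scene view the carrier's knob is at about (363,186), on the +y end. From it the order is decanter, square, tall, jar, with the jar at (268,172). The tray's knob is at (231,208), on the -y end. So the order along y must be reversed. I'll go above both trays and look with the wrist camera.

{"name": "step_arm", "arguments": {"deltas": [[-0.02,0.02,0.03,0,0,0,1],[-0.04,0.045,0.06,0,0,0,1],[-0.065,0.07,0.09,0,0,0,1],[-0.085,0.09,0.12,0,0,0,1],[-0.085,0.09,0.12,0,0,0,1]]}}

```text
clock: 1.9
tool_pos: [0.5397, 0.0925, 0.3563]
tcp_rot: [0.707, -0.707, -0.004, -0.002]
contact_force: [-0.3, 0.1, -0.7]
width: 0.0854
```

```bash
cat >> h.py <<'E'
def plane(p,uv,z):
    uv=np.asarray(uv,float).reshape(-1,2)
    d=np.c_[(uv[:,0]-p["cx"])/p["fx"],-(uv[:,1]-p["cy"])/p["fy"],-np.ones(len(uv))]@p["M"][:3,:3].T
    o=p["M"][:3,3]; return o+d*((z-o[2])/d[:,2])[:,None]
def tray(p):
    c=cv2.cvtColor(p["color"],cv2.COLOR_RGB2HSV)
    m=((c[...,0]>5)&(c[...,0]<25)&(c[...,1]>90)&(c[...,2]>90))
    v,u=np.nonzero(m); P=plane(p,np.c_[u,v],0.026)
    k=(P[:,0]>.54)&(P[:,0]<.72)&(P[:,1]>-.15)&(P[:,1]<.3); P=P[k]
    return cv2.minAreaRect((P[:,:2]*1000).astype(np.float32)),len(P)
E
python3 - <<'E'
from h import *
print(robot.observe()["tool_pos"])
for c in("scene","side","wrist"):
    p=shot(c); print(c,tray(p), {k:v for k,v in p.items() if k not in("color","M")} if c=="wrist" else "")
    if c=="wrist":
        save(p,"w1"); print(p["M"])
        for t in "tall jar square decanter pad_tall pad_jar pad_square pad_decanter carrier shelf_tray".split(): print(t,mark(p,t))
E
```

```text
[0.53972512 0.09246091 0.35631344]
scene (((635.6556396484375, 76.90558624267578), (351.7384948730469, 112.13727569580078), 88.44124603271484), 1777) 
side (((629.4732055664062, 77.0888671875), (90.8055191040039, 381.02996826171875), 0.6120736002922058), 3311) 
wrist (((626.5601806640625, 77.48722839355469), (352.0423889160156, 134.0272674560547), 85.76610565185547), 18389) {'fx': 339.6790177378794, 'fy': 339.6790177378794, 'cx': 277.8797047119835, 'cy': 216.10836677524355, 'T_tool_cam': array([[ 9.99999851e-01, -5.05483277e-04,  2.03767005e-04,
        -9.51873586e-04],
       [ 3.34854746e-04,  2.74857334e-01, -9.61484963e-01,
        -1.42635836e-01],
       [ 4.30007714e-04,  9.61484888e-01,  2.74857462e-01,
         7.01761128e-02],
       [ 0.00000000e+00,  0.00000000e+00,  0.00000000e+00,
         1.00000000e+00]]), 'shot': 5}
[[ 9.99996293e-01 -8.94592152e-04 -2.57164156e-03  5.38696868e-01]
 [ 1.56822038e-03  9.61329980e-01  2.75394644e-01  1.60550533e-01]
 [ 2.22583025e-03 -2.75397656e-01  9.61327820e-01  4.94753230e-01]
 [ 0.00000000e+00  0.00000000e+00  0.00000000e+00  1.00000000e+00]]
tall [(0.82, [0.456, 0.061, 0.008]), (0.25, [0.436, 0.21, 0.013])]
jar [(0.86, [0.463, -0.028, 0.009])]
square [(0.61, [0.439, 0.132, 0.012])]
decanter [(0.82, [0.44, 0.208, 0.013])]
pad_tall [(0.95, [0.454, 0.057, 0.007])]
pad_jar []
pad_square [(0.92, [0.439, 0.135, 0.007])]
pad_decanter [(0.33, [0.448, 0.097, 0.002])]
carrier [(0.8, [0.447, 0.092, -0.0])]
shelf_tray [(0.56, [0.631, 0.096, 0.004])]
```

View pics/w1.png

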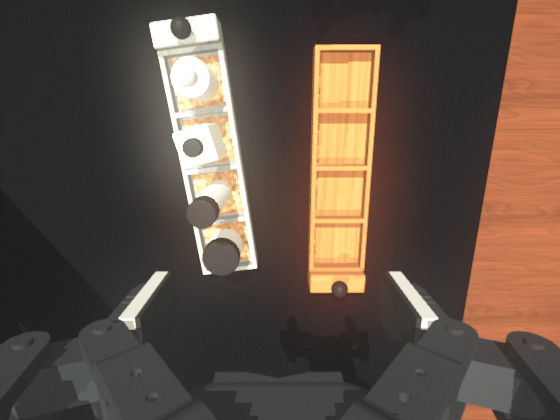

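The wrist view shows the carrier on the left with its knob at (180,27), and the containers from the knob in the order decanter, square, tall, jar. The tray is empty on the right with its knob at (339,289).

```bash
python3 - <<'E'
from h import *
p=shot("wrist"); 
P=plane(p,[(314,46),(380,46),(309,271),(365,271)],.026)
print("tray",P[:,:2].round(3), P.mean(0).round(4)); d=P[:2].mean(0)-P[2:].mean(0); print(np.degrees(np.arctan2(-d[0],d[1])))
P=plane(p,[(158,52),(221,48),(203,274),(257,268)],.026)
print("car",P[:,:2].round(3), P.mean(0).round(4)); d=P[:2].mean(0)-P[2:].mean(0); print(np.degrees(np.arctan2(-d[0],d[1])))
im=p["color"][30:290,140:400,::-1]
cv2.imwrite("pics/w1c.png",cv2.resize(im[:,:130],None,fx=3,fy=3,interpolation=cv2.INTER_CUBIC)[:600])
E
```

```text
tray [[ 0.584  0.248]
 [ 0.667  0.248]
 [ 0.585 -0.059]
 [ 0.67  -0.059]] [0.6264 0.0943 0.026 ]
0.4045428025864825
car [[ 0.388  0.241]
 [ 0.467  0.246]
 [ 0.426 -0.064]
 [ 0.508 -0.054]] [0.4472 0.092  0.026 ]
7.360148035661758
```

View pics/w1c.png

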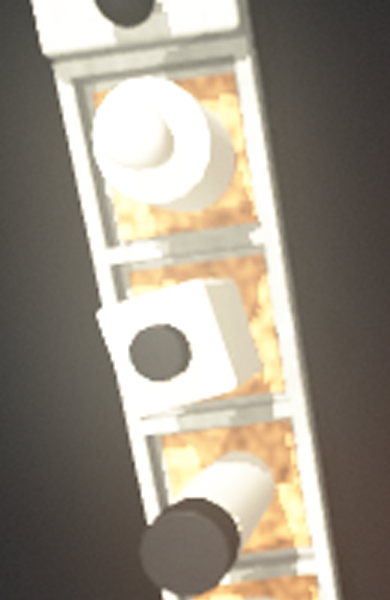

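```bash
python3 - <<'E'
from h import *
p=shot("wrist")
for n,uv,z in(("dec",(186.7,76),.1),("sq",(193.3,147.3),.107),("tall",(203.3,212),.136),("jar",(221,255.5),.069)): print(n,plane(p,[uv],z)[0].round(4))
c=np.array([(98,315),(210,280),(238,388),(135,418)])/3+[140,30]
P=plane(p,c,.089)[:,:2]; d=np.roll(P,-1,0)-P; print(P.mean(0),np.degrees(np.arctan2(d[:,1],d[:,0])),np.linalg.norm(d,axis=1)); print(robot.observe()["tool_pos"])
E
```

```text
dec [0.4405 0.2047 0.1   ]
sq [0.4442 0.1296 0.107 ]
tall [0.4575 0.0625 0.136 ]
jar [ 0.4624 -0.0165  0.069 ]
[0.44385724 0.1285193 ] [  16.52771191  -77.91833883 -164.06815101  105.86047293] [0.04593414 0.04200746 0.04316256 0.04143499]
[0.54001818 0.08994717 0.3511512 ]
```

{"name": "step_arm", "arguments": {"deltas": [[-0.025,0.029,-0.03,0,0,0,1],[-0.05,0.058,-0.06,0,0,0,1],[-0.075,0.087,-0.09,0,0,0,1],[-0.1,0.116,-0.12,0,0,0,1],[-0.1,0.116,-0.15,0,0,0,1]]}}

```text
clock: 3.15
tool_pos: [0.436, 0.2086, 0.2005]
tcp_rot: [0.707, -0.707, -0.001, 0.002]
contact_force: [0.0, -0.2, 1.0]
width: 0.0856
```

{"name": "step_arm", "arguments": {"deltas": [[0,0,-0.04,0,0,0,1],[0,0,-0.08,0,0,0,1],[0,0,-0.115,0,0,0,1],[0,0,-0.145,0,0,0,1],[0,0,-0.154,0,0,0,1]]}}

```text
clock: 3.65
tool_pos: [0.4386, 0.2057, 0.0449]
tcp_rot: [-0.707, 0.707, -0.002, -0.002]
contact_force: [-0.6, -0.5, 0.5]
width: 0.0854
```

{"name": "step_arm", "arguments": {"deltas": [[0,0,0,0,0,0,1],[0,0,0,0,0,0,1]]}}

```text
clock: 3.85
tool_pos: [0.4409, 0.2062, 0.0482]
tcp_rot: [0.707, -0.707, -0.001, -0.001]
contact_force: [-0.6, 0.4, 0.9]
width: 0.0853
```

```bash
python3 - <<'E'
from h import *
print(robot.observe()["tool_pos"]); p=shot("wrist"); save(p,"w2"); print(mark(p,"decanter"))
E
```

```text
[0.44088426 0.2062418  0.04819602]
[(0.85, [0.436, 0.207, 0.014])]
```

View pics/w2.png

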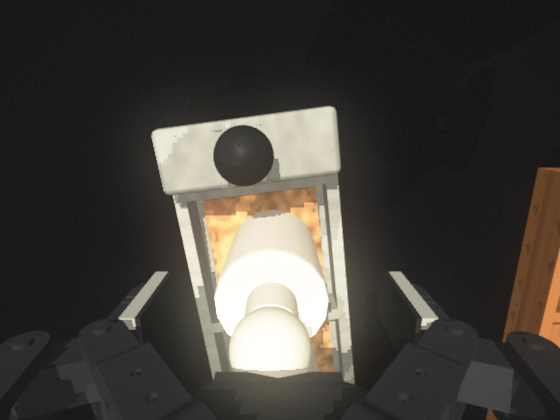

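The decanter sits between the fingers, with its ball at (270,345) and the jaw centre at column 278. I'll close on it.

{"name": "step_arm", "arguments": {"deltas": [[-0.002,0,0,0,0,0,0.3],[-0.002,0,0,0,0,0,0.2],[-0.002,0,0,0,0,0,0.1],[-0.002,0,0,0,0,0,0.1],[-0.002,0,0,0,0,0,0.1]], "newtons": 35}}

```text
clock: 4.45
tool_pos: [0.4382, 0.2061, 0.0481]
tcp_rot: [0.707, -0.707, -0.0, -0.0]
contact_force: [-1.5, -1.0, 7.1]
width: 0.0455
```

{"name": "step_arm", "arguments": {"deltas": [[0,0,0,0,0,0,0.1],[0,0,0,0,0,0,0.1],[0,0,0.01,0,0,0,0.1],[0,0,0.025,0,0,0,0.1],[0,0,0.04,0,0,0,0.1]]}}

```text
clock: 4.95
tool_pos: [0.4377, 0.206, 0.088]
tcp_rot: [-0.707, 0.707, -0.0, -0.0]
contact_force: [0.8, -0.1, -1.3]
width: 0.045
```

{"name": "step_arm", "arguments": {"deltas": [[0.01,0,0.045,0,0,0,0.1],[0.03,-0.015,0.08,0,0,0,0.1],[0.06,-0.045,0.1,0,0,0,0.1],[0.085,-0.08,0.112,0,0,0,0.1],[0.11,-0.12,0.112,0,0,0,0.1]]}}

```text
clock: 5.45
tool_pos: [0.5499, 0.0854, 0.2023]
tcp_rot: [0.707, -0.707, -0.002, -0.001]
contact_force: [0.7, -0.0, -2.1]
width: 0.0448
```

{"name": "step_arm", "arguments": {"deltas": [[0.025,-0.035,0,0,0,0,0.1],[0.05,-0.07,0,0,0,0,0.1],[0.07,-0.095,0,0,0,0,0.1],[0.08,-0.106,-0.01,0,0,0,0.1],[0.08,-0.106,-0.02,0,0,0,0.1]]}}

```text
clock: 5.95
tool_pos: [0.6288, -0.0213, 0.1787]
tcp_rot: [-0.707, 0.707, -0.0, 0.001]
contact_force: [0.0, 0.5, -2.4]
width: 0.0449
```

{"name": "step_arm", "arguments": {"deltas": [[0,0,-0.03,0,0,0,0.1],[0,0,-0.06,0,0,0,0.1],[0,0,-0.08,0,0,0,0.1],[0,0,-0.08,0,0,0,0.1]]}}

```text
clock: 6.35
tool_pos: [0.6229, -0.0171, 0.0951]
tcp_rot: [0.708, -0.706, 0.003, 0.005]
contact_force: [-0.3, -0.5, -1.7]
width: 0.0449
```

```bash
python3 - <<'E'
from h import *
print(robot.observe()["tool_pos"]); p=shot("wrist"); save(p,"w3"); print(mark(p,"decanter"),mark(p,"shelf_tray"))
E
```

```text
[ 0.6228816  -0.01708147  0.09512909]
[(0.92, [0.621, -0.014, 0.054])] [(0.77, [0.628, 0.096, 0.003])]
```

View pics/w3.png

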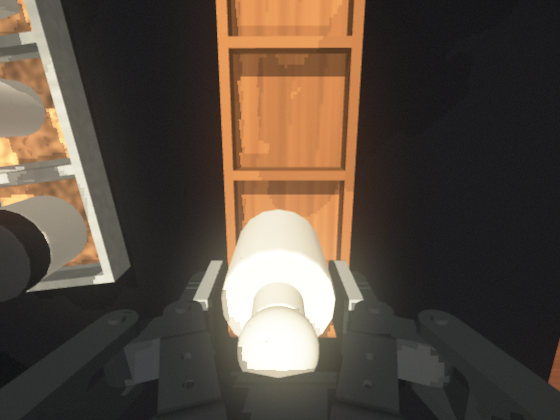

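```bash
python3 - <<'E'
from h import *
for i in range(2):
    p=shot("wrist"); print(robot.observe()["tool_pos"].round(4)); print("div2 centre",plane(p,[(290.5,175),(291,43)],.026).round(4).tolist(), mark(p,"decanter"))
E
```

```text
[ 0.6283 -0.0191  0.1005]
div2 centre [[0.6347, 0.0169, 0.026], [0.634, 0.0937, 0.026]] [(0.61, [0.624, -0.014, 0.062])]
[ 0.6288 -0.0197  0.1008]
div2 centre [[0.6359, 0.0161, 0.026], [0.6353, 0.0931, 0.026]] [(0.83, [0.627, -0.016, 0.063])]
```

{"name": "step_arm", "arguments": {"deltas": [[0.004,-0.002,-0.02,0,0,0,0.1],[0.004,-0.002,-0.035,0,0,0,0.1],[0.004,-0.002,-0.045,0,0,0,0.1],[0.004,-0.002,-0.052,0,0,0,0.1],[0.004,-0.002,-0.053,0,0,0,0.1]]}}

```text
clock: 7.2
tool_pos: [0.6314, -0.0218, 0.0454]
tcp_rot: [0.707, -0.707, 0.001, 0.0]
contact_force: [-0.8, -0.2, -1.5]
width: 0.0449
```

{"name": "step_arm", "arguments": {"deltas": [[0,0,0,0,0,0,0.1],[0,0,0,0,0,0,0.6],[0,0,0,0,0,0,0.8],[0,0,0,0,0,0,1],[0,0,0,0,0,0,1]]}}

```text
clock: 7.7
tool_pos: [0.6323, -0.022, 0.0468]
tcp_rot: [-0.707, 0.707, 0.0, 0.0]
contact_force: [0.9, -0.3, -0.0]
width: 0.0855
```

{"name": "step_arm", "arguments": {"deltas": [[0,0,0.045,0,0,0,1],[0,0,0.09,0,0,0,1],[-0.02,0.01,0.13,0,0,0,1],[-0.05,0.035,0.155,0,0,7,1],[-0.08,0.065,0.164,0,0,15,1]]}}

```text
clock: 8.2
tool_pos: [0.5534, 0.0426, 0.2138]
tcp_rot: [-0.7, 0.702, 0.096, -0.091]
contact_force: [-0.0, 0.5, 0.3]
width: 0.0852
```

{"name": "step_arm", "arguments": {"deltas": [[-0.035,0.03,0,0,0,0,1],[-0.07,0.06,0,0,0,0,1],[-0.108,0.085,0,0,0,0,1],[-0.108,0.085,-0.04,0,0,0,1],[-0.108,0.085,-0.06,0,0,0,1]]}}

```text
clock: 8.7
tool_pos: [0.442, 0.129, 0.1499]
tcp_rot: [-0.701, 0.701, 0.093, -0.093]
contact_force: [-0.5, 0.7, -0.5]
width: 0.0851
```

```bash
python3 - <<'E'
from h import *
print(robot.observe()["tool_pos"],robot.observe()["tcp_rot"]); p=shot("wrist"); save(p,"w4"); print(mark(p,"square"),mark(p,"decanter"),mark(p,"shelf_tray"))
p=shot("side");print(mark(p,"square"),mark(p,"decanter"))
E
```

```text
[0.44199215 0.12900008 0.1498768 ] [-0.70094801  0.7009493   0.09304492 -0.09319127]
[(0.79, [0.44, 0.131, 0.012])] [(0.29, [0.63, 0.096, 0.004])] [(0.96, [0.632, 0.097, 0.003])]
[(0.75, [0.443, 0.125, 0.013]), (0.47, [0.45, 0.091, 0.002])] [(0.96, [0.637, -0.024, 0.013])]
```

View pics/w4.png

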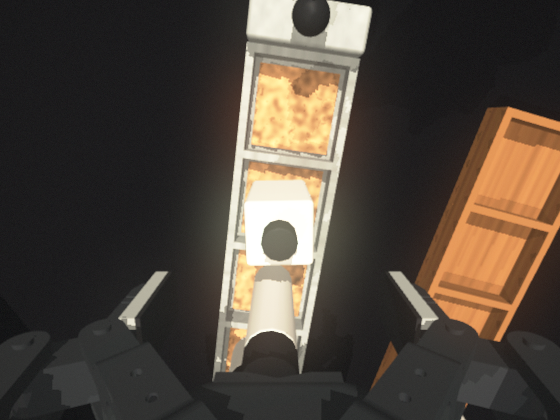

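The square bottle is square to the jaws and centred, with its cap at (279,240). The decanter now stands in the tray. I'll descend and grip.

{"name": "step_arm", "arguments": {"deltas": [[0,0,-0.04,0,0,0,1],[0,0,-0.075,0,0,0,1],[0,0,-0.098,0,0,0,1],[0,0,-0.106,0,0,0,1],[0,0,-0.106,0,0,0,1]]}}

```text
clock: 9.55
tool_pos: [0.4442, 0.1279, 0.044]
tcp_rot: [0.701, -0.701, -0.092, 0.092]
contact_force: [0.4, 1.4, 0.7]
width: 0.0857
```

{"name": "step_arm", "arguments": {"deltas": [[0,0,0,0,0,0,0.3],[0,0,0,0,0,0,0.2],[0,0,0,0,0,0,0.1],[0,0,0,0,0,0,0.1],[0,0,0,0,0,0,0.1]]}}

```text
clock: 10.05
tool_pos: [0.4444, 0.1281, 0.0455]
tcp_rot: [-0.701, 0.701, 0.093, -0.092]
contact_force: [-1.7, 0.2, 6.8]
width: 0.0437
```

{"name": "step_arm", "arguments": {"deltas": [[0,0,0,0,0,0,0.1],[0,0,0.01,0,0,0,0.1],[0,0,0.03,0,0,0,0.1],[0,0,0.06,0,0,0,0.1],[0,0,0.1,0,0,0,0.1]]}}

```text
clock: 10.55
tool_pos: [0.4426, 0.1279, 0.1448]
tcp_rot: [0.701, -0.701, -0.091, 0.094]
contact_force: [0.9, 0.1, -1.9]
width: 0.0437
```

{"name": "step_arm", "arguments": {"deltas": [[0.02,0,0.04,0,0,0,0.1],[0.055,-0.015,0.05,0,0,-7,0.1],[0.095,-0.035,0.05,0,0,-15,0.1],[0.135,-0.055,0.05,0,0,-15,0.1],[0.17,-0.068,0.045,0,0,-15,0.1]]}}

```text
clock: 11.05
tool_pos: [0.6161, 0.0586, 0.1909]
tcp_rot: [-0.707, 0.707, 0.001, 0.001]
contact_force: [1.4, 1.5, -2.4]
width: 0.0438
```

{"name": "step_arm", "arguments": {"deltas": [[0.016,-0.004,-0.02,0,0,0,0.1],[0.016,-0.004,-0.05,0,0,0,0.1],[0.016,-0.004,-0.08,0,0,0,0.1],[0.016,-0.004,-0.09,0,0,0,0.1],[0.016,-0.004,-0.09,0,0,0,0.1]]}}

```text
clock: 11.55
tool_pos: [0.6283, 0.0562, 0.0979]
tcp_rot: [0.707, -0.707, 0.002, 0.002]
contact_force: [-1.2, 0.4, -2.6]
width: 0.0438
```

```bash
python3 - <<'E'
from h import *
print(robot.observe()["tool_pos"],robot.observe()["tcp_rot"]); p=shot("wrist"); save(p,"w5"); print(mark(p,"square"),mark(p,"decanter"),mark(p,"shelf_tray"))
p=shot("side");print(mark(p,"square"),mark(p,"decanter"),mark(p,"shelf_tray"))
E
```

```text
[0.62827007 0.05620159 0.09787605] [ 0.70723543 -0.7069746   0.00156484  0.00158689]
[(0.69, [0.624, 0.06, 0.066])] [] [(0.8, [0.63, 0.096, 0.003])]
[] [(0.31, [0.477, -0.456, 0.004])] [(0.67, [0.631, 0.089, 0.003])]
```

View pics/w5.png

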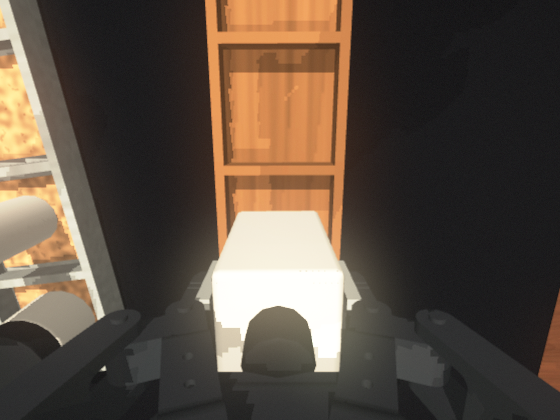

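The bottle is centred over its pocket: the divider is at (280,170) and the tool axis at column 278. I'll lower it and release.

{"name": "step_arm", "arguments": {"deltas": [[0.001,0,-0.02,0,0,0,0.1],[0.001,0,-0.037,0,0,0,0.1],[0.001,0,-0.048,0,0,0,0.1],[0.001,0,-0.055,0,0,0,0.1],[0.001,0,-0.056,0,0,0,0.1]]}}

```text
clock: 12.45
tool_pos: [0.6309, 0.056, 0.0428]
tcp_rot: [0.707, -0.707, 0.0, 0.0]
contact_force: [0.3, 0.7, -1.9]
width: 0.0433
```

{"name": "step_arm", "arguments": {"deltas": [[0,0,0,0,0,0,0.1],[0,0,0,0,0,0,0.6],[0,0,0,0,0,0,0.8],[0,0,0,0,0,0,1],[0,0,0,0,0,0,1]]}}

```text
clock: 12.95
tool_pos: [0.6313, 0.056, 0.0438]
tcp_rot: [-0.707, 0.707, 0.0, 0.0]
contact_force: [0.8, -0.1, 0.2]
width: 0.0854
```

{"name": "step_arm", "arguments": {"deltas": [[0,0,0.04,0,0,0,1],[0,0,0.085,0,0,0,1],[-0.01,0.0,0.13,0,0,0,1],[-0.04,0.001,0.16,0,0,0,1],[-0.08,0.003,0.172,0,0,0,1]]}}

```text
clock: 13.45
tool_pos: [0.5539, 0.0586, 0.2193]
tcp_rot: [-0.707, 0.707, 0.003, 0.004]
contact_force: [-0.6, 0.7, 0.2]
width: 0.0855
```

{"name": "step_arm", "arguments": {"deltas": [[-0.04,0.001,0,0,0,0,1],[-0.075,0.001,0,0,0,0,1],[-0.094,0.001,-0.01,0,0,0,1],[-0.094,0.001,-0.03,0,0,0,1],[-0.094,0.001,-0.03,0,0,0,1]]}}

```text
clock: 13.95
tool_pos: [0.4549, 0.0602, 0.1843]
tcp_rot: [0.707, -0.707, 0.001, 0.001]
contact_force: [-0.1, 0.3, 0.2]
width: 0.085
```

```bash
python3 - <<'E'
from h import *
print(robot.observe()["tool_pos"],robot.observe()["tcp_rot"]); p=shot("wrist"); save(p,"w6"); print(mark(p,"tall"),mark(p,"jar"))
p=shot("side");print(mark(p,"tall"),mark(p,"square"),mark(p,"decanter"))
p=shot("scene");print(mark(p,"tall"),mark(p,"square"),mark(p,"decanter"))
E
```

```text
[0.4549275  0.06022884 0.18430076] [ 0.70724861 -0.70696248  0.0013344   0.00129349]
[(0.44, [0.441, 0.135, 0.007])] [(0.92, [0.461, -0.027, 0.009])]
[(0.93, [0.455, 0.064, 0.013])] [(0.97, [0.633, 0.054, 0.007])] [(0.82, [0.637, -0.021, 0.013]), (0.66, [0.657, -0.416, 0.007])]
[(0.96, [0.452, 0.058, 0.008])] [(0.55, [0.631, 0.053, 0.01])] [(0.82, [0.631, -0.025, 0.008]), (0.74, [0.626, 0.093, 0.003])]
```

View pics/w6.png

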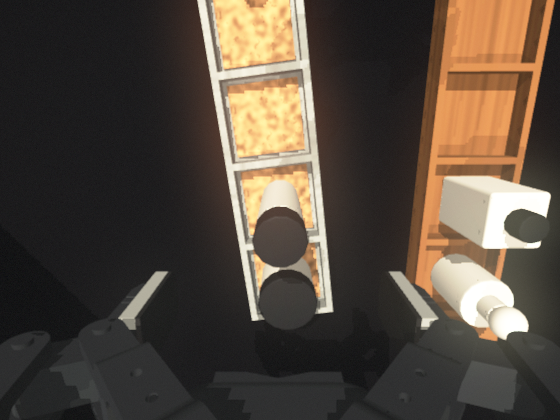

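The decanter and square bottle stand in the two pockets nearest the knob. The tall bottle's cap at (280,238) is centred, so I'll grip it.

{"name": "step_arm", "arguments": {"deltas": [[0,0,-0.04,0,0,0,1],[0,0,-0.075,0,0,0,1],[0,0,-0.098,0,0,0,1],[0,0,-0.107,0,0,0,1],[0,0,-0.107,0,0,0,1]]}}

```text
clock: 15.0
tool_pos: [0.4564, 0.0601, 0.0774]
tcp_rot: [0.707, -0.707, 0.001, 0.001]
contact_force: [-0.4, -0.1, 0.1]
width: 0.0858
```

{"name": "step_arm", "arguments": {"deltas": [[0,0,0,0,0,0,0.3],[0,0,0,0,0,0,0.2],[0,0,0,0,0,0,0.1],[0,0,0,0,0,0,0],[0,0,0,0,0,0,0]]}}

```text
clock: 15.5
tool_pos: [0.4571, 0.06, 0.0793]
tcp_rot: [-0.707, 0.707, 0.0, 0.0]
contact_force: [-1.1, 0.9, 6.1]
width: 0.0334
```

{"name": "step_arm", "arguments": {"deltas": [[0,0,0,0,0,0,0],[0,0,0.01,0,0,0,0],[0,0,0.03,0,0,0,0],[0,0,0.06,0,0,0,0],[0,0,0.1,0,0,0,0]]}}

```text
clock: 16.0
tool_pos: [0.4557, 0.0601, 0.1788]
tcp_rot: [0.707, -0.707, 0.001, 0.001]
contact_force: [0.8, -0.3, -1.5]
width: 0.0327
```

{"name": "step_arm", "arguments": {"deltas": [[0.015,0.01,0.03,0,0,0,0],[0.05,0.025,0.045,0,0,0,0],[0.09,0.045,0.045,0,0,0,0],[0.13,0.06,0.045,0,0,0,0],[0.162,0.07,0.035,0,0,0,0]]}}

```text
clock: 16.5
tool_pos: [0.622, 0.1313, 0.2158]
tcp_rot: [0.707, -0.707, -0.002, -0.002]
contact_force: [0.7, -0.5, -0.8]
width: 0.0331
```

{"name": "step_arm", "arguments": {"deltas": [[0.011,0.002,-0.02,0,0,0,0],[0.011,0.002,-0.055,0,0,0,0],[0.011,0.002,-0.075,0,0,0,0],[0.011,0.002,-0.078,0,0,0,0],[0.011,0.002,-0.078,0,0,0,0]]}}

```text
clock: 17.0
tool_pos: [0.6296, 0.132, 0.1353]
tcp_rot: [-0.707, 0.707, -0.0, -0.0]
contact_force: [-0.5, 0.1, -1.4]
width: 0.0333
```

```bash
python3 - <<'E'
from h import *
print(robot.observe()["tool_pos"],robot.observe()["tcp_rot"]); p=shot("wrist"); save(p,"w7"); print(mark(p,"tall"),mark(p,"shelf_tray"))
E
```

```text
[0.62964495 0.13203106 0.13529704] [-7.07102934e-01  7.07110440e-01 -3.66042767e-04 -3.63757869e-04]
[(0.58, [0.63, 0.134, 0.068])] []
```

View pics/w7.png

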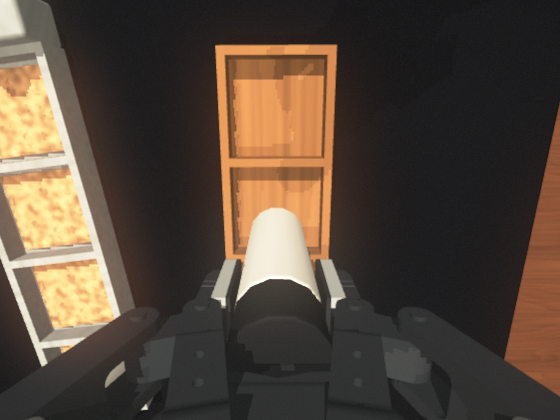

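The tall bottle is centred at column 277, over the third pocket from the knob, with one empty pocket beyond it. I'll lower it.

{"name": "step_arm", "arguments": {"deltas": [[0,0,-0.02,0,0,0,0],[0,0,-0.037,0,0,0,0],[0,0,-0.05,0,0,0,0],[0,0,-0.057,0,0,0,0],[0,0,-0.059,0,0,0,0]]}}

```text
clock: 17.65
tool_pos: [0.6298, 0.132, 0.0763]
tcp_rot: [-0.707, 0.707, -0.0, -0.0]
contact_force: [-1.8, -1.0, 6.1]
width: 0.0334
```

{"name": "step_arm", "arguments": {"deltas": [[0,0,0,0,0,0,0],[0,0,0,0,0,0,0.5],[0,0,0,0,0,0,0.8],[0,0,0,0,0,0,1],[0,0,0,0,0,0,1]]}}

```text
clock: 18.15
tool_pos: [0.6302, 0.1321, 0.0766]
tcp_rot: [0.707, -0.707, -0.0, -0.0]
contact_force: [0.2, 0.5, -0.2]
width: 0.0835
```

{"name": "step_arm", "arguments": {"deltas": [[0,0,0.04,0,0,0,1],[0,0,0.085,0,0,0,1],[-0.01,-0.01,0.125,0,0,0,1],[-0.04,-0.035,0.14,0,0,0,1],[-0.08,-0.065,0.14,0,0,0,1]]}}

```text
clock: 18.65
tool_pos: [0.553, 0.0667, 0.2199]
tcp_rot: [-0.707, 0.707, 0.004, 0.003]
contact_force: [0.6, -0.8, -0.7]
width: 0.0853
```

{"name": "step_arm", "arguments": {"deltas": [[-0.03,-0.035,0,0,0,0,1],[-0.06,-0.07,-0.005,0,0,0,1],[-0.085,-0.085,-0.03,0,0,0,1],[-0.087,-0.088,-0.06,0,0,0,1],[-0.087,-0.088,-0.07,0,0,0,1]]}}

```text
clock: 19.15
tool_pos: [0.4609, -0.0213, 0.1449]
tcp_rot: [0.707, -0.707, 0.002, 0.001]
contact_force: [0.3, 0.4, 0.2]
width: 0.0855
```

```bash
python3 - <<'E'
from h import *
print(robot.observe()["tool_pos"],robot.observe()["tcp_rot"]); p=shot("wrist"); save(p,"w8"); print(mark(p,"jar"))
for c in("side","scene"):
    p=shot(c)
    for t in("tall","jar","square","decanter"): print(t,mark(p,t))
E
```

```text
[ 0.46086045 -0.02128976  0.14487458] [ 7.07486679e-01 -7.06723519e-01  2.03133586e-03  5.83574559e-04]
[(0.74, [0.462, -0.025, 0.011])]
tall [(0.71, [0.63, 0.131, 0.013])]
jar [(0.95, [0.464, -0.02, 0.015])]
square [(0.81, [0.634, 0.055, 0.008]), (0.7, [0.434, 0.203, 0.01])]
decanter [(0.52, [0.632, -0.024, 0.014])]
tall [(0.95, [0.626, 0.129, 0.004]), (0.54, [0.498, 0.512, -0.002])]
jar [(0.92, [0.461, -0.023, 0.011])]
square [(0.74, [0.631, 0.052, 0.007])]
decanter [(0.72, [0.627, -0.026, 0.005])]
```

View pics/w8.png

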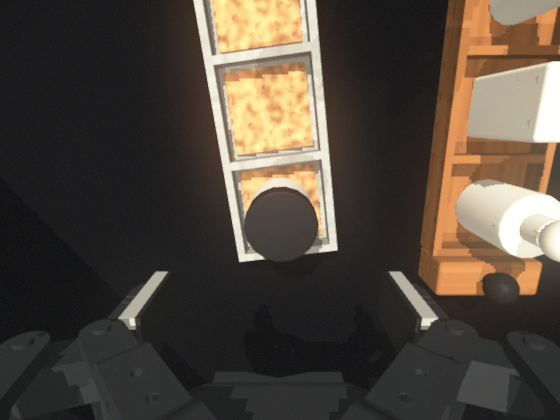

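{"name": "step_arm", "arguments": {"deltas": [[0,-0.001,-0.04,0,0,0,1],[0,-0.001,-0.075,0,0,0,1],[0,-0.001,-0.1,0,0,0,1],[0,-0.001,-0.109,0,0,0,1],[0,-0.001,-0.109,0,0,0,1]]}}

```text
clock: 20.25
tool_pos: [0.4625, -0.0218, 0.0365]
tcp_rot: [0.707, -0.707, 0.001, 0.001]
contact_force: [0.4, -0.6, -0.0]
width: 0.0852
```

{"name": "step_arm", "arguments": {"deltas": [[0,0,0,0,0,0,0.4],[0,0,0,0,0,0,0.3],[0,0,0,0,0,0,0.2],[0,0,0,0,0,0,0.2],[0,0,0,0,0,0,0.2]]}}

```text
clock: 20.75
tool_pos: [0.4637, -0.0221, 0.0387]
tcp_rot: [-0.707, 0.707, 0.001, 0.001]
contact_force: [-0.9, -0.5, 7.5]
width: 0.05
```

{"name": "step_arm", "arguments": {"deltas": [[0,0,0,0,0,0,0.2],[0,0,0.01,0,0,0,0.2],[0,0,0.03,0,0,0,0.2],[0,0,0.06,0,0,0,0.2],[0,0,0.1,0,0,0,0.2]]}}

```text
clock: 21.25
tool_pos: [0.4618, -0.0217, 0.1381]
tcp_rot: [0.707, -0.707, 0.001, 0.001]
contact_force: [0.5, -0.1, -1.2]
width: 0.05
```

{"name": "step_arm", "arguments": {"deltas": [[0.01,0.03,0.03,0,0,0,0.2],[0.025,0.07,0.055,0,0,0,0.2],[0.05,0.11,0.06,0,0,0,0.2],[0.08,0.145,0.06,0,0,0,0.2],[0.11,0.18,0.06,0,0,0,0.2]]}}

```text
clock: 21.75
tool_pos: [0.5735, 0.1598, 0.1992]
tcp_rot: [-0.707, 0.707, 0.001, 0.0]
contact_force: [0.6, -1.2, -0.9]
width: 0.0498
```

{"name": "step_arm", "arguments": {"deltas": [[0.028,0.025,0,0,0,0,0.2],[0.05,0.045,0,0,0,0,0.2],[0.056,0.05,-0.03,0,0,0,0.2],[0.056,0.05,-0.065,0,0,0,0.2],[0.056,0.05,-0.1,0,0,0,0.2]]}}

```text
clock: 22.25
tool_pos: [0.6291, 0.2086, 0.0974]
tcp_rot: [0.707, -0.707, -0.001, -0.0]
contact_force: [-0.0, 0.0, -1.1]
width: 0.0496
```

{"name": "step_arm", "arguments": {"deltas": [[0,0,0,0,0,0,0.2],[0,0,0,0,0,0,0.2]]}}

```text
clock: 22.45
tool_pos: [0.6287, 0.208, 0.0977]
tcp_rot: [-0.707, 0.707, -0.0, -0.0]
contact_force: [0.5, 0.7, -0.7]
width: 0.0501
```

```bash
python3 - <<'E'
from h import *
print(robot.observe()["tool_pos"],robot.observe()["tcp_rot"]); p=shot("wrist"); save(p,"w9"); print(mark(p,"jar"))
p=shot("side"); print(mark(p,"jar"),mark(p,"tall"))
E
```

```text
[0.62865012 0.20799626 0.09771958] [-7.07058329e-01  7.07155057e-01 -3.50699219e-04 -3.49334367e-04]
[(0.59, [0.625, 0.206, 0.069])]
[(0.9, [0.631, 0.208, 0.076])] [(0.61, [0.498, 0.516, 0.001])]
```

View pics/w9.png

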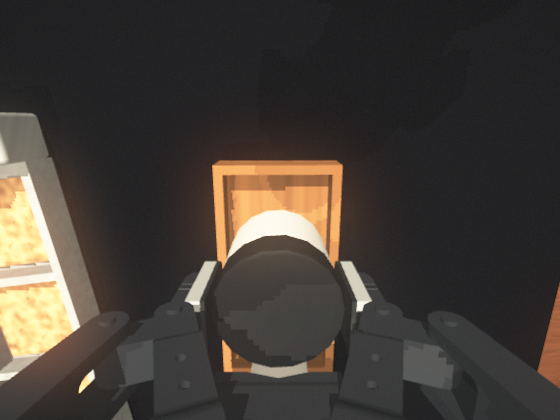

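The jar is centred in the last pocket at column 278, with the pocket walls at columns 220 and 336. I'll lower it.

{"name": "step_arm", "arguments": {"deltas": [[0,0,-0.02,0,0,0,0.2],[0,0,-0.04,0,0,0,0.2],[0,0,-0.054,0,0,0,0.2],[0,0,-0.06,0,0,0,0.2],[0,0,-0.061,0,0,0,0.2]]}}

```text
clock: 23.2
tool_pos: [0.629, 0.208, 0.0362]
tcp_rot: [-0.707, 0.707, -0.0, -0.0]
contact_force: [-0.1, 0.4, -0.6]
width: 0.0503
```

{"name": "step_arm", "arguments": {"deltas": [[0,0,0,0,0,0,0.2],[0,0,0,0,0,0,0.7],[0,0,0,0,0,0,0.8],[0,0,0,0,0,0,1],[0,0,0,0,0,0,1]]}}

```text
clock: 23.7
tool_pos: [0.6292, 0.2081, 0.0367]
tcp_rot: [0.707, -0.707, -0.0, -0.0]
contact_force: [0.4, 0.3, -0.4]
width: 0.0856
```

{"name": "step_arm", "arguments": {"deltas": [[0,0,0.04,0,0,0,1],[0,0,0.085,0,0,0,1],[0,0,0.13,0,0,0,1],[-0.03,-0.02,0.17,0,0,0,1],[-0.06,-0.05,0.21,0,0,0,1]]}}

```text
clock: 24.2
tool_pos: [0.5751, 0.1646, 0.24]
tcp_rot: [0.707, -0.707, -0.001, -0.0]
contact_force: [0.7, -0.9, 0.8]
width: 0.0857
```

{"name": "step_arm", "arguments": {"deltas": [[-0.01,-0.03,0.03,0,0,0,1],[-0.02,-0.05,0.06,0,0,0,1],[-0.02,-0.06,0.09,0,0,0,1],[-0.02,-0.06,0.09,0,0,0,1]]}}

```text
clock: 24.6
tool_pos: [0.5576, 0.1028, 0.3332]
tcp_rot: [-0.707, 0.707, 0.003, 0.004]
contact_force: [0.6, 0.3, 1.1]
width: 0.0853
```

```bash
python3 - <<'E'
from h import *
print(robot.observe()["tool_pos"])
for c in("wrist","side","scene"):
    p=shot(c)
    if c=="wrist": save(p,"w10")
    for t in("tall","jar","square","decanter","shelf_tray","remote","telephone","clock"): print(c,t,mark(p,t))
E
```

```text
[0.55757205 0.10277072 0.3331877 ]
wrist tall [(0.96, [0.63, 0.134, 0.009])]
wrist jar []
wrist square [(0.92, [0.629, 0.057, 0.006])]
wrist decanter [(0.92, [0.627, -0.018, 0.005])]
wrist shelf_tray [(0.73, [0.628, 0.095, 0.004])]
wrist remote []
wrist telephone []
wrist clock []
side tall [(0.83, [0.631, 0.131, 0.009])]
side jar [(0.92, [0.63, 0.207, 0.012])]
side square [(0.87, [0.634, 0.054, 0.006]), (0.58, [0.631, 0.209, 0.01])]
side decanter [(0.64, [0.635, -0.022, 0.012])]
side shelf_tray [(0.84, [0.628, 0.091, 0.003]), (0.41, [0.499, 0.516, 0.002])]
side remote [(0.82, [0.474, -0.459, -0.001]), (0.18, [0.435, 0.203, 0.009])]
side telephone [(0.57, [0.498, 0.517, -0.0])]
side clock [(0.83, [0.656, -0.416, 0.007]), (0.41, [0.444, 0.131, 0.007])]
scene tall [(0.76, [0.624, 0.131, 0.009])]
scene jar [(0.68, [0.629, 0.206, 0.007])]
scene square [(0.73, [0.631, 0.057, 0.008]), (0.49, [0.439, 0.206, 0.004])]
scene decanter [(0.94, [0.633, -0.027, 0.006])]
scene shelf_tray [(0.89, [0.625, 0.093, 0.001])]
scene remote [(0.8, [0.472, -0.457, 0.0])]
scene telephone [(0.62, [0.496, 0.516, -0.002])]
scene clock [(0.56, [0.654, -0.417, -0.001])]
```

View pics/w10.png

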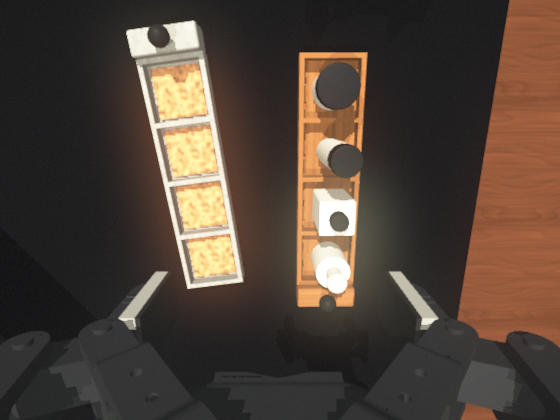

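The carrier is empty. From the tray's knob at (328,303) the containers stand upright as decanter, square, tall, jar, one to a pocket.

```bash
python3 -c "
from station import robot
print(robot.job_done())"
```

```text
the job is handed in; nothing more can be done
None
```

All four containers are now in the wooden tray, one in each pocket. Counted from the tray's knob they run decanter, square bottle, tall bottle, jar, the same order they had from the carrier's knob. The job was handed in at about 25 s on the robot's clock, against the 112 s limit.

- **Placement:** The last wrist picture shows the carrier empty and all four standing upright. The side and scene cameras put each container within about 8 mm of its pocket centre.
- **Other things:** The remote, the telephone and the clock are where they were at the start, to within about 7 mm. That is about how much the networks' readings vary.
- **Checks that failed or disagreed:** The networks missed the jar in the last wrist picture, though it shows plainly there and both other cameras found it. They disagreed by up to about 8 mm on where the decanter stands. The networks also gave a few low-confidence false matches, which the pictures ruled out.
- **Forces:** The highest wrist force reported at the end of any move was about 7.5 N.

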